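# Slide a pellet ring along the guide rail into the changer's corner pocket

## Robot

A 6-joint arm with a two-finger parallel gripper is mounted at the origin on the work surface. World frame = base frame: x ahead of the robot, y to its left, z up, the work surface at z = 0. Lengths are in m, angles in rad, forces in N, time in s.
With the tool pointing down it reaches from about 0.3 to 0.875 m from the base axis. Payload 6.4 kg.
Tool frame: the origin (TCP) lies on the mounting face of the last link; the fingertips stand 173 mm ahead of it and the grasp point (between the pads) lies 155 mm ahead of it (ctrl.tip_reach is the distance from the TCP to the fingertips, in m); z points along the fingers, y is the line along which they close (so a half turn about z gives the same grasp; the last joint's range is limited). The gripper opens to 85 mm and grips with 20 to 120 N. Pads are 22 mm wide; open, the fingers measure 114 mm over their backs; the gripper's body (76 mm by 85 mm) begins 54 mm behind the grasp point. The pads swing forward as they close: fully open they stand 13 mm farther back than shut.
Start: joints at [-1.44, 0.181, 1.607, -0, 1.354, -0.206], TCP at [0.19, -0.543, 0.405] pointing down, gripper open.
Joint ranges: [-2.99, 2.99], [-0.89, 2.07], [0.3, 2.58], [-1.14, 4.28], [0, 2.63], [-3.12, 3.12]. Speed limits (rad/s): [2.57, 2.57, 3.01, 3.14, 3.14, 3.14].

## Interface

Orientations are given as a unit quaternion [w, x, y, z].
In Python, from bench import ctrl gives the robot as it stands.
- The arm moves only by the shell command python3 -m pendant 'ROWS'. ROWS is JSON, a list that holds one entry, the list of rows, each a list of 7 numbers: the opening, from 0 (shut) to 1 (fully open), then the shift along the tool's x, y, z in mm, then the turn, a rotation vector about the tool's x, y, z in rad. A call has 1 to 5 rows; each row is the pose to reach, as a shift and turn from the pose commanded when the call began, along the tool's axes at that moment; what a row does not reach only later rows make up. A row lasts 1/12 s, in which the tool goes at most 41.7 mm and 7.16 degrees, less where a joint would pass 70% of its speed; a pose out of reach is approached as far as the arm can. A call with a gripper value outside its range is refused whole. The fingers move at their own pace and stop on an object; the grip force is fixed at half the most. Time passes only in rows, so rows that repeat a pose let the fingers close. It gives the time, the measured TCP pose, the force, the opening and the grip force at its end, in the units of the state.
- ctrl.get_obs(): the state, without advancing time (a new reading comes with each control period).
- ctrl.camera(name): name is "scene" or "top" or "wrist"; returns the picture (480x640x3 uint8, red, green, blue); there is no depth.
- ctrl.camera_params(name): a dict with "mtx" (3x3 intrinsics, pixels), "world_from_camera" (4x4, takes a point from camera to world coordinates); the wrist camera has in their place "tool_from_camera" (4x4, takes a point from camera to tool coordinates, whose origin is the TCP and whose axes are the flange's). Camera axes: x right, y down, z forward; pixel columns grow to the right and rows downward; lengths in m; the calibration is good to about 2 mm. A picture is of the moment at which its call begins: read the wrist's pose just before it. camera_params takes no time and is no camera call.
- ctrl.hand_in(): hands the job in; it is judged then, once.
Trained networks look in the newest picture that a camera, given by its name, has taken for a name from the list of things; names that differ only in an ending like _2 or _b are one class to them, and where a whole thing is asked for, a point or a joint stands for the part that bears it (a point fixed in the world has none). Each returns a list of dicts, best first, with "confidence" (0 to 1); they miss things now and then, are a little off and sometimes report something else, mostly with a low value. They report only what shows in the picture. A call takes as long as a camera call. They do not tell look-alikes from the thing itself.
- ctrl.boxes_of(camera, name): "point" ([column, row] as shares, 0 to 1, of the picture: columns of its width, rows of its height, amid what is visible of it).
The state is a dict: "time_s": time; "q": joint angles; "dq": joint speeds; "joint_efforts": joint torques, N m; "eef_pos": TCP position; "eef_rot": TCP orientation; "wrist_force": force on the tool from outside, world axes, zero at the start; "torque": the same for the moment, N m; "opening": opening from 0.0 (shut) to 1.0 (fully open); "grasp_force": force on a finger pad.
Only numpy, scipy, OpenCV 4.12 (cv2) and the standard library are available. Lean on these libraries where they do the work, as an engineer would, in place of code of your own. Each camera call takes 0.05 s, during which the arm holds its last target. There are 200 camera calls.

## Task

Push the pellet ring that lies loose on the sample changer's loading deck up against the guide rail, well before the pocket, and then, keeping it pinned to the rail with the outside of the fingertips, slide it along into the corner pocket until it is fully home, touching both the rail and the end stop. Do not grip, straddle or lift the ring and do not touch its pressed powder face: work only on its outer edge. Leave everything else where it stands.

Things in the scene. Friction and masses are not known exactly. Their poses are not given: they have to be found in the camera images.
- deck: The sample changer's loading deck, fixed: a low white housing with a flat grey plate on its near half (x -142 to 89 mm, y -171 to 191 mm). Origin on the table, under the deck; z up; the plate's top, on which the ring slides, is 40 mm above the origin. Its x axis points across the plate towards the guide rail, its y axis along the rail towards the corner pocket.
- rail: The guide rail: a straight polished steel bar along the deck's y on the plate, 8 mm high, 10 mm wide. Axes as the deck; origin on the plate's top straight above the deck's origin. In this frame its working face (facing -x) is at x = 65 mm and it runs from y = -165 to 155 mm.
- pocket (a point): The corner pocket: the point on the plate's top where the ring's centre lies when the ring is fully home, touching both the rail and the end stop. Axes as the deck; the pocket is open towards -y, and the ring can enter only along the rail, with 2 mm play.
- stop: End stop and lip of the pocket, aluminium, fixed; origin and axes as the rail's. The stop is a 10 mm high block square to the rail with its face 25.75 mm beyond the pocket point in y. From it a lip 8 mm high and 9 mm wide, parallel to the rail, comes back to 2.5 mm short (-y) of the pocket point, with a round end; its inner face is 27.75 mm from that point in -x.
- post (a point): Top of the transfer-arm post of the changer, 76 mm beyond the pocket in x and 48 mm above the plate, 30 mm in diameter; its arm is swung away over the carousel, a low turntable beyond the rail (8 to 28 mm above the plate) with further rings set in its wells. Not to be used.
- ring: The pellet ring to be moved, the only loose steel ring with a filled centre lying on the plate: polished steel, 51.5 mm outside diameter, 9 mm high, lying flat, about 95 g, sliding easily on the plate and rail (friction about 0.3). Origin at the centre of its underside. It starts 15 to 55 mm off the rail (edge to rail) and 150 to 250 mm short of the pocket.
- face: The pressed powder face in the ring's centre: a dull brown disc 35 mm in diameter, 0.4 mm proud of the ring's top, not to be touched. Origin as the ring's; the steel rim around it is 8 mm wide.
- cup: Bystander: an aluminium sample cup with the same dull brown filling, 40 mm in diameter and 12 mm high, standing on the plate near its edge away from the rail. Origin at the centre of its underside.
- vial: Bystander: a small glass vial with white cap, 25 mm in diameter and 51 mm high, standing on the plate near its edge away from the rail. Origin at the centre of its underside.
- spare_ring: Bystander: an empty steel ring, 51.5 mm outside and 35 mm inside, 9 mm high, on the table. Origin at the centre of its underside.
- beaker: Bystander: a glass beaker, 72 mm wide and 95 mm high, on the table beside the deck. Origin at the centre of its underside.
- tweezers: Bystander: steel tweezers, 135 mm long, flat on the table beside the deck. Origin on the table under their middle.
- wash_bottle: Bystander: a white bottle with blue cap, 68 mm wide and 170 mm high, on the table to the robot's left. Origin at the centre of its underside.
- spatula: Bystander: a thin steel laboratory spatula, 172 mm long, flat on the table to the robot's right. Origin under its middle.
Things that resemble listed ones, but are neither listed nor needed, are in the scene too. What is shaped like the ring but red or turquoise is not meant.

How it is judged:
By the outcome, as a careful person would: the job done as asked, in the order asked, and still so for the second after the job is handed in, with the robot touching nothing.
It also fails if it takes over 45 s, if anything falls off the work surface, if the arm or the gripper's body presses on something with over 40 N, if the wrist force passes 120 N, or if a joint passes its speed limit or range.

## Working session

There is one attempt and no reset: what is moved stays moved. The work goes in short steps, Python scripts to look and compute and a shell command to move; the robot and the scene stay as the last step left them, time stands still between calls to the robot, and variables do not carry over. Pictures are saved under pics/ and viewed, at most 10 in all, crops included, and the job is handed in when it is done.

```bash
ls; mkdir -p pics
python3 - <<'E'
from bench import ctrl
import cv2
o=ctrl.get_obs(); print(o)
for n in ("scene","top"):
    im=ctrl.camera(n); cv2.imwrite(f"pics/{n}0.png",im[:,:,::-1])
    p=ctrl.camera_params(n); print(n,p)
    for k in ("ring","pocket","stop","rail","post","cup","vial","deck"):
        try: print(k,[(round(b["point"][0]*640,1),round(b["point"][1]*480,1),round(b["confidence"],2)) for b in ctrl.boxes_of(n,k)][:4])
        except Exception as e: print(k,e)
print(ctrl.camera_params("wrist"), ctrl.get_obs()["time_s"])
E
```

```text
pics
{'time_s': 0.0, 'q': array([-1.44029647e+00,  1.81494210e-01,  1.60800654e+00,  1.84022725e-06,
        1.35377056e+00, -2.06309390e-01]), 'dq': array([-0.00050452,  0.0007958 , -0.00090458, -0.00018465,  0.00106233,
        0.00217828]), 'joint_efforts': array([ 2.88869436e-03, -4.44867361e+01, -3.51333439e+01,  1.39300860e-04,
        9.10029688e-03, -8.30008872e-06]), 'eef_pos': array([ 0.19000237, -0.54243173,  0.40381093]), 'eef_rot': array([-8.38693306e-04,  9.85853109e-01,  1.67609498e-01,  3.27047182e-05]), 'wrist_force': array([ 0.22583365,  0.06755407, -0.34619455]), 'torque': array([ 0.00146946, -0.04225883,  0.04376009]), 'grasp_force': 0.0, 'opening': 0.9997669957744123}
scene {'mtx': array([[577.43580804,   0.        , 324.86699845],
       [  0.        , 577.43580804, 236.22710173],
       [  0.        ,   0.        ,   1.        ]]), 'world_from_camera': array([[ 0.65675526,  0.60590204, -0.44894905,  1.21260196],
       [ 0.75405593, -0.53435894,  0.38191645, -0.56262026],
       [-0.00849598, -0.58935833, -0.80782707,  1.28412451],
       [ 0.        ,  0.     
[... 942 characters left out ...]
0.83)]
stop [(238.9, 203.5, 0.59)]
rail [(305.8, 213.0, 0.6)]
post [(300.4, 213.7, 0.6)]
cup [(313.0, 297.9, 0.61)]
vial [(503.0, 310.0, 0.63)]
deck [(301.7, 214.2, 0.96)]
{'mtx': array([[340.61807267,   0.        , 321.60331423],
       [  0.        , 340.61807267, 236.46248931],
       [  0.        ,   0.        ,   1.        ]]), 'tool_from_camera': array([[ 1.12164177e-03, -9.64018527e-01, -2.65832695e-01,
         6.70875085e-02],
       [ 9.99999142e-01,  1.26123727e-03, -3.54415707e-04,
         8.64552021e-04],
       [ 6.76941409e-04, -2.65832069e-01,  9.64019114e-01,
         3.00609422e-02],
       [ 0.00000000e+00,  0.00000000e+00,  0.00000000e+00,
         1.00000000e+00]])} 0.9
```

View pics/top0.png

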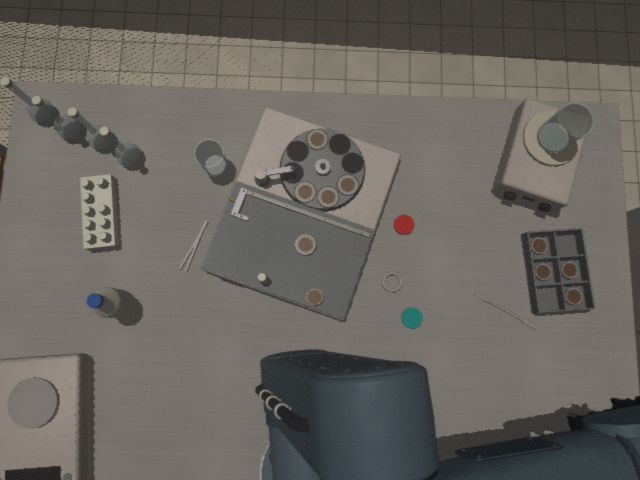

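View pics/scene0.png

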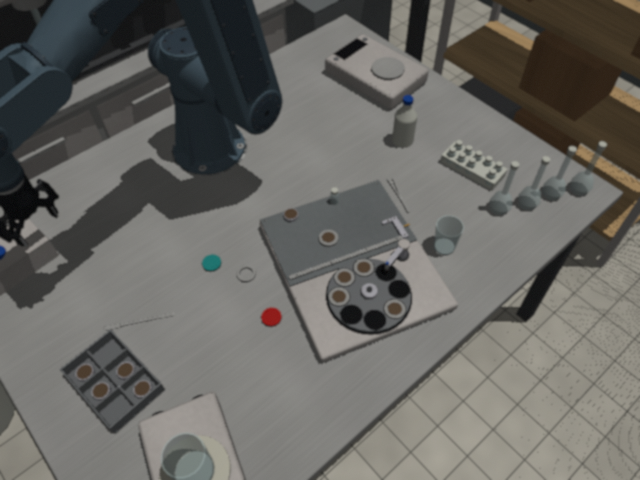

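```bash
cat > h.py <<'E'
import numpy as np, cv2
from bench import ctrl
from scipy.spatial.transform import Rotation as R
def T(q_wxyz,p):
    M=np.eye(4); w,x,y,z=q_wxyz; M[:3,:3]=R.from_quat([x,y,z,w]).as_matrix(); M[:3,3]=p; return M
def cam(name,obs=None):
    p=ctrl.camera_params(name)
    if name=="wrist":
        o=obs or ctrl.get_obs(); return p["mtx"],T(o["eef_rot"],o["eef_pos"])@p["tool_from_camera"]
    return p["mtx"],p["world_from_camera"]
def toz(c,uv,z):
    K,M=c; d=M[:3,:3]@np.linalg.solve(K,[uv[0],uv[1],1]); return M[:3,3]+d*(z-M[2,3])/d[2]
def proj(c,P):
    K,M=c; q=K@(M[:3,:3].T@(np.asarray(P,float)-M[:3,3])); return q[:2]/q[2]
def tri(c1,u1,c2,u2):
    A=[];b=[]
    for (K,M),u in ((c1,u1),(c2,u2)):
        d=M[:3,:3]@np.linalg.solve(K,[u[0],u[1],1]); d/=np.linalg.norm(d); Pm=np.eye(3)-np.outer(d,d); A.append(Pm); b.append(Pm@M[:3,3])
    return np.linalg.lstsq(np.vstack(A),np.hstack(b),rcond=None)[0]
E
python3 - <<'E'
from h import *
im=cv2.imread("pics/top0.png"); im2=cv2.imread("pics/scene0.png")
a=cv2.resize(im[180:330,195:385],None,fx=4,fy=4,interpolation=cv2.INTER_CUBIC)
cv2.imwrite("pics/c1.png",a)
ct,cs=cam("top"),cam("scene")
print("ring",tri(ct,(305,243.5),cs,(328,237)), toz(ct,(305,243.5),.049),toz(cs,(328,237),.049))
print("cup",tri(ct,(315,297),cs,(290.5,214.5)))
E
```

```text
ring [0.53186328 0.02701222 0.04612301] [0.5312592 0.0267925 0.049    ] [0.53357281 0.02586319 0.049     ]
cup [4.04483208e-01 2.85487170e-04 4.34962812e-02]
```

View pics/c1.png

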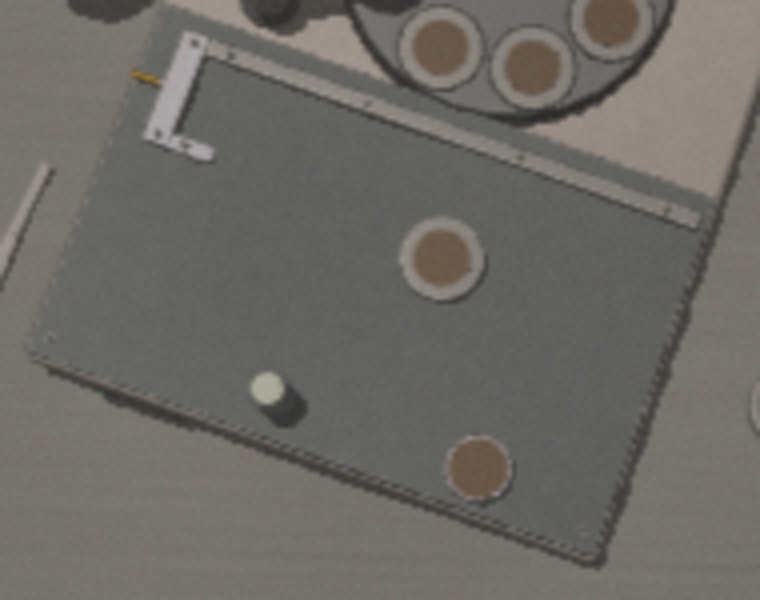

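```bash
cat >> h.py <<'E'
from scipy.optimize import least_squares
def D2W(p,P): # p=(x,y,yaw), P deck mm (z above table)
    P=np.atleast_2d(P)/1000.; c,s=np.cos(p[2]),np.sin(p[2])
    return np.c_[p[0]+c*P[:,0]-s*P[:,1],p[1]+s*P[:,0]+c*P[:,1],P[:,2]]
def W2D(p,P):
    d=np.asarray(P[:2])-p[:2]; c,s=np.cos(p[2]),np.sin(p[2]); return 1000*np.array([c*d[0]+s*d[1],-s*d[0]+c*d[1]])
E
python3 - <<'E'
from h import *
ct=cam("top")
f=lambda u:np.array(u)/4+[194.6,179.6]
# deck pts (mm) -> crop px
obs=[((89,191,40),(163,3)),((-142,191,40),(33,350)),((-142,-171,40),(603,553)),((89,-171,40),(717,197)),((65,-165,48),(694,228))]
def r(p): return np.hstack([proj(ct,w)-f(u) for w,(_,u) in zip(D2W(p,[o[0] for o in obs]),obs)])
s=least_squares(r,[.5,.04,-.3]); p=s.x; print(p,np.degrees(p[2])); print(s.fun.reshape(-1,2).round(1))
for n,u,z in (("ring",(442,258),49),("stopcorner?",(203,50),50),("lip end",(210,154),48),("vial",(268,388),91),("cup",(479,468),52)):
    w=toz(ct,f(u),z/1000); print(n,w,W2D(p,w))
print(ctrl.tip_reach)
E
```

```text
[ 0.54290561  0.04786504 -0.30751745] -17.619451859236214
[[ 0.6  0.1]
 [-1.   0.8]
 [-1.2  0.2]
 [ 0.4 -0.6]
 [ 1.2 -0.6]]
ring [0.52979817 0.02650468 0.049     ] [ -6.02689675 -24.32583593]
stopcorner? [0.65401294 0.17690702 0.05      ] [ 66.83489445 156.61982593]
lip end [0.58955866 0.16961178 0.048     ] [  7.6125139  130.15693257]
vial [0.44413449 0.12423675 0.091     ] [-117.25478246   42.8915898 ]
cup [0.40396157 0.00060668 0.052     ] [-118.12108935  -87.09882672]
0.1734
```

```bash
cat >> h.py <<'E'
p0=np.array([0.54290561,0.04786504,-0.30751745])
def go(x,y,h,phi,p=p0):
    """shift/turn in tool axes to bring the tip to deck (x,y), h mm above plate, tool y at phi deg from deck x"""
    o=ctrl.get_obs(); M=T(o["eef_rot"],o["eef_pos"]); a=p[2]+np.radians(phi)
    ty=np.array([np.cos(a),np.sin(a),0]); tz=np.array([0,0,-1.]); Rt=np.c_[np.cross(ty,tz),ty,tz]
    tcp=D2W(p,[x,y,40+h+173.4])[0]
    print("tip deck",W2D(p,(M@[0,0,.1734,1])[:3]).round(1),"h",round(1000*(M@[0,0,.1734,1])[2]-40,1),"t",round(o["time_s"],2),"open",round(o["opening"],2),"F",o["wrist_force"].round(1))
    print("shift",(1000*M[:3,:3].T@(tcp-M[:3,3])).round(1),"turn",R.from_matrix(M[:3,:3].T@Rt).as_rotvec().round(3))
E
python3 -c "
from h import *
go(-62,-24,100,0)"
```

```text
tip deck [-157.6 -669.7] h 191.3 t 0.9 open 1.0 F [-0.6  0.2  0.1]
shift [ 464.2 -458.8   91.3] turn [ 0.     0.    -0.926]
```

```bash
python3 -m pendant '[[[0,28,-28,0,0,0,-0.115],[0,56,-56,0,0,0,-0.23],[0,84,-84,0,0,0,-0.345],[0,112,-112,0,0,0,-0.46],[0,140,-140,0,0,0,-0.575]]]'; python3 -c "
from h import *
go(-62,-24,100,0)"
```

```text
time_s: 1.32
eef_pos: [0.2762, -0.3626, 0.4046]
eef_rot: [0.0, 0.897, 0.442, 0.0]
wrist_force: [1.1, 0.3, 0.2]
opening: 0.302
grasp_force: 0.0
tip deck [-129.9 -472. ] h 191.2 t 1.32 open 0.3 F [1.1 0.3 0.2]
shift [444.4 -88.3  91.3] turn [ 0.    -0.    -0.347]
```

```bash
python3 -m pendant '[[[0,40,-6,5,0,0,-0.115],[0,80,-12,10,0,0,-0.23],[0,120,-20,15,0,0,-0.345],[0,160,-28,20,0,0,-0.345],[0,200,-36,25,0,0,-0.345]]]'; python3 -m pendant '[[[0,35,12,8,0,0,0],[0,75,24,16,0,0,0],[0,110,32,24,0,0,0],[0,150,40,32,0,0,0],[0,180,45,40,0,0,0]]]'; python3 -c "
from h import *
go(-62,-24,100,0)"
```

```text
time_s: 1.73
eef_pos: [0.3703, -0.1823, 0.3799]
eef_rot: [0.001, 0.809, 0.588, 0.0]
wrist_force: [1.7, -0.8, 0.4]
opening: 0.0
grasp_force: 0.0
time_s: 2.15
eef_pos: [0.4693, -0.0242, 0.3397]
eef_rot: [0.0, 0.809, 0.588, 0.001]
wrist_force: [-0.6, -0.1, -0.3]
opening: -0.002
grasp_force: 0.0
tip deck [-48.1 -90.9] h 126.3 t 2.15 open -0.0 F [-0.6 -0.1 -0.3]
shift [ 66.9 -14.1  26.3] turn [ 0.001 -0.001 -0.005]
```

```bash
python3 -m pendant '[[[0,33,-7,13,0,0,0],[0,64,-14,26,0,0,0],[0,64,-14,26,0,0,0],[0,64,-14,26,0,0,0]]]'
python3 - <<'E'
from h import *
go(-62,-24,100,0)
o=ctrl.get_obs(); im=ctrl.camera("wrist"); c=cam("wrist",o)
im=im[:,:,::-1].copy(); cv2.imwrite("pics/w1raw.png",im)
for P in [(39.25,130,40),(65,-165,48),(65,104,48),(65,155,48),(-142,191,40),(-6,-24.3,49),(89,191,40),(39.25-27.75,127.5,48)]:
    u=proj(c,D2W(p0,P)[0]); print(P,u.round(1)); cv2.drawMarker(im,tuple(int(v) for v in u.round()),(0,0,255),cv2.MARKER_CROSS,10,1)
cv2.imwrite("pics/w1.png",im)
E
```

```text
time_s: 2.48
eef_pos: [0.4744, 0.0399, 0.3129]
eef_rot: [-0.001, 0.808, 0.589, -0.001]
wrist_force: [-0.1, -0.7, 0.8]
opening: 0.002
grasp_force: 0.0
tip deck [-63.3 -28.4] h 99.5 t 2.48 open 0.0 F [-0.1 -0.7  0.8]
shift [ 4.3  0.9 -0.5] turn [-0.002  0.    -0.003]
(39.25, 130, 40) [487.6 -12.7]
(65, -165, 48) [477.7 398.7]
(65, 104, 48) [530.4  30.7]
(65, 155, 48) [544.8 -69.5]
(-142, 191, 40) [ 182.2 -136. ]
(-6, -24.3, 49) [402.  233.7]
(89, 191, 40) [ 589.3 -137.6]
(11.5, 127.5, 48) [446.6 -13.6]
```

View pics/w1.png

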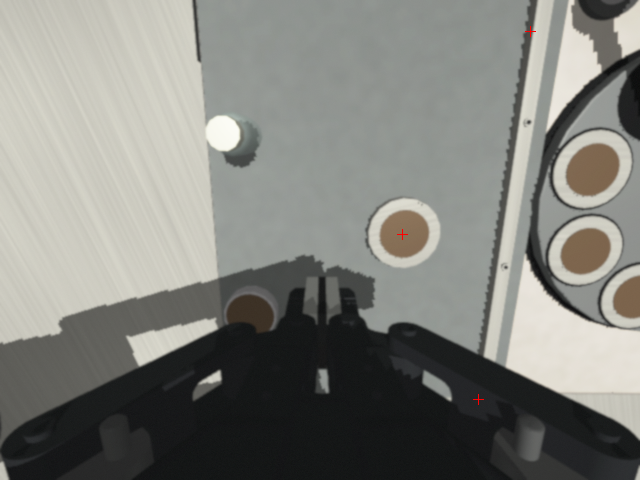

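Run:
```python
from h import *
im=cv2.imread("pics/w1raw.png"); q=ctrl.camera_params("wrist"); c=(q["mtx"],q["tool_from_camera"])
a=cv2.resize(im[260:400,250:400],None,fx=4.2,fy=4.2,interpolation=cv2.INTER_CUBIC); a=cv2.convertScaleAbs(a,alpha=1.6,beta=30)
for z,col in ((.1734,(0,0,255)),(.16,(0,255,0)),(.145,(255,0,0)),(.125,(0,255,255))):
    for x in (-.011,.011):
        for y in (-.0145,-.0075,0,.0075,.0145):
            u=(proj(c,(x,y,z))-[250,260])*4.2+1.6; cv2.drawMarker(a,(int(u[0]),int(u[1])),col,cv2.MARKER_CROSS if x>0 else cv2.MARKER_TILTED_CROSS,9,1)
cv2.imwrite("pics/w2.png",a)
```

```text
(no output)
```

View pics/w2.png

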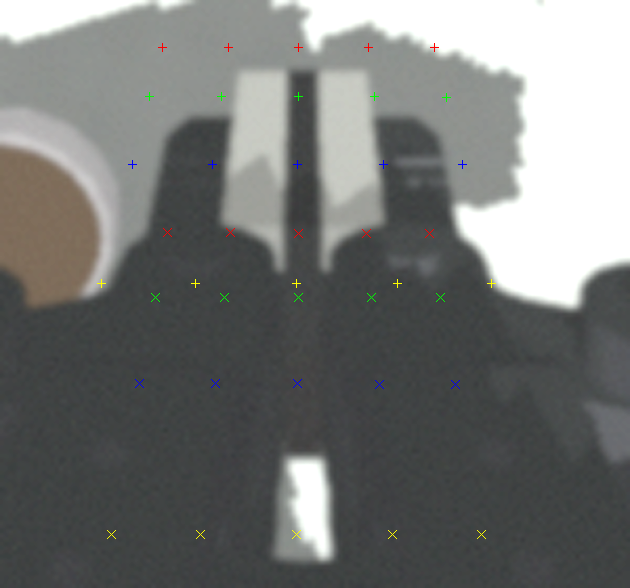

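```bash
python3 -m pendant '[[[0,1,2,0,0,0,0.12],[0,2,4,0,0,0,0.24],[0,3,6,0,0,0,0.36],[0,4,8,0,0,0,0.48],[0,4,10,0,0,0,0.6]]]'; python3 -m pendant '[[[0,0,0,0,0,0,0.12],[0,0,0,0,0,0,0.24],[0,0,0,0,0,0,0.36],[0,0,0,0,0,0,0.48],[0,0,0,0,0,0,0.6]]]'; python3 -m pendant '[[[0,0,0,0,0,0,0.12],[0,0,0,0,0,0,0.24],[0,0,0,0,0,0,0.36],[0,0,0,0,0,0,0.36]]]';python3 -c "
from h import *
go(-54,-24,30,-90)"
```

```text
time_s: 2.95
eef_pos: [0.486, 0.0375, 0.3147]
eef_rot: [0.001, 0.948, 0.319, 0.001]
wrist_force: [-0.1, 0.6, 0.6]
opening: -0.002
grasp_force: 0.0
time_s: 3.37
eef_pos: [0.4859, 0.0374, 0.3147]
eef_rot: [0.0, 1.0, 0.024, 0.001]
wrist_force: [-0.6, -0.5, -0.0]
opening: -0.003
grasp_force: 0.0
time_s: 3.7
eef_pos: [0.4859, 0.0375, 0.3146]
eef_rot: [0.0, 0.988, -0.154, 0.001]
wrist_force: [-0.3, -1.0, 0.1]
opening: -0.001
grasp_force: 0.0
tip deck [-50.9 -27.1] h 101.2 t 3.7 open -0.0 F [-0.3 -1.   0.1]
shift [-2.9 -3.1 71.2] turn [ 0.    -0.002 -0.002]
```

```bash
python3 - <<'E'
from h import *
o=ctrl.get_obs(); cv2.imwrite("pics/w3a.png",ctrl.camera("wrist")[:,:,::-1])
np.save("oa.npy",np.r_[o["eef_rot"],o["eef_pos"]])
print([b for b in ctrl.boxes_of("wrist","ring")][:3])
E
python3 -m pendant '[[[0,-1,-1,35,0,0,0],[0,-3,-3,71,0,0,0],[0,-3,-3,71,0,0,0],[0,-3,-3,71,0,0,0]]]'
python3 - <<'E'
from h import *
go(-54,-24,3,-90)
o=ctrl.get_obs(); im=ctrl.camera("wrist")[:,:,::-1].copy(); c=cam("wrist",o); cv2.imwrite("pics/w3b.png",im)
a=np.load("oa.npy"); ca=cam("wrist",dict(eef_rot=a[:4],eef_pos=a[4:]))
def face(im):
    hsv=cv2.cvtColor(im,cv2.COLOR_BGR2HSV); m=cv2.inRange(hsv,(5,60,50),(20,255,230))
    n,l,s,ce=cv2.connectedComponentsWithStats(m); return [(ce[i].round(1),s[i,4]) for i in range(1,n) if s[i,4]>300]
print(face(cv2.imread("pics/w3a.png")),face(im),proj(ca,D2W(p0,(-6,-24,49))[0]),proj(c,D2W(p0,(-6,-24,49))[0]))
cv2.imwrite("pics/w3.png",im)
E
```

```text
[{'point': [0.4911, 0.36], 'confidence': 0.73}]
time_s: 4.13
eef_pos: [0.4826, 0.0426, 0.2416]
eef_rot: [0.0, 0.989, -0.15, -0.002]
wrist_force: [0.7, -0.8, 0.8]
opening: 0.003
grasp_force: 0.0
tip deck [-56.7 -23.4] h 28.2 t 4.13 open 0.0 F [ 0.7 -0.8  0.8]
shift [ 2.   0.7 25.2] turn [0.001 0.005 0.006]
[(array([316.2, 175.3]), np.int32(1929)), (array([398. , 316.9]), np.int32(736))] [(array([322.7, 176.2]), np.int32(4193)), (array([436.3, 384.8]), np.int32(385))] [315.87779721 177.12518816] [321.98492873 179.39484153]
```

View pics/w3.png

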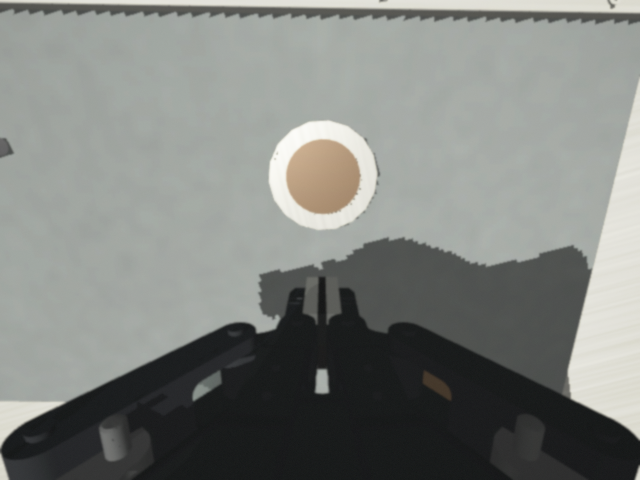

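```bash
python3 -m pendant '[[[0,1,1,15,0,0,0.004],[0,1,1,22,0,0,0.004],[0,1,1,25,0,0,0.004],[0,1,1,25,0,0,0.004]]]'
python3 - <<'E'
from h import *
go(-45,-24,3,-90)
o=ctrl.get_obs(); im=ctrl.camera("wrist")[:,:,::-1].copy(); c=cam("wrist",o)
cv2.imwrite("pics/w4.png",im[100:400,160:480])
q=ctrl.camera_params("wrist")
E
```

```text
time_s: 4.52
eef_pos: [0.4845, 0.0415, 0.2184]
eef_rot: [0.0, 0.988, -0.153, 0.0]
wrist_force: [-0.1, 1.2, -0.4]
opening: 0.003
grasp_force: 0.0
tip deck [-53.7 -23.8] h 5.0 t 4.52 open 0.0 F [-0.1  1.2 -0.4]
shift [8.8 0.2 2. ] turn [-0.    -0.001  0.001]
```

View pics/w4.png

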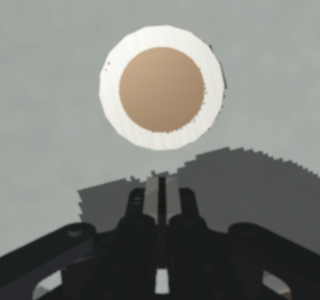

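```bash
python3 -m pendant '[[[0,3,0,2,0,0,0],[0,7,0,2,0,0,0],[0,12,0,2,0,0,0],[0,17,0,2,0,0,0],[0,22,0,2,0,0,0]]]'; python3 -m pendant '[[[0,5,0,0,0,0,0],[0,10,0,0,0,0,0],[0,15,0,0,0,0,0],[0,20,0,0,0,0,0],[0,24,0,0,0,0,0]]]'
python3 - <<'E'
from h import *
go(2.5,-24,3,-90)
o=ctrl.get_obs(); im=ctrl.camera("wrist")[:,:,::-1].copy(); c=cam("wrist",o); cv2.imwrite("pics/w5r.png",im)
hsv=cv2.cvtColor(im,cv2.COLOR_BGR2HSV); m=cv2.inRange(hsv,(5,60,50),(20,255,230))
n,l,s,ce=cv2.connectedComponentsWithStats(m)
for i in range(1,n):
    if s[i,4]>800: print(ce[i],s[i,4],W2D(p0,toz(c,ce[i],.0494)))
E
```

```text
time_s: 4.98
eef_pos: [0.5059, 0.0347, 0.2159]
eef_rot: [-0.0, 0.988, -0.153, 0.0]
wrist_force: [-0.2, 0.6, 0.9]
opening: 0.002
grasp_force: 0.1
time_s: 5.4
eef_pos: [0.5286, 0.0274, 0.2157]
eef_rot: [0.0, 0.988, -0.153, 0.0]
wrist_force: [-0.3, -0.0, -1.0]
opening: 0.001
grasp_force: 0.1
tip deck [ -7.4 -23.8] h 2.3 t 5.4 open 0.0 F [-0.3 -0.  -1. ]
shift [ 9.9  0.2 -0.7] turn [-0. -0.  0.]
[193.74910072   7.98111511] 1112 [105.53821755  20.33706935]
[321.38315167 218.96065029] 5413 [ 30.04844795 -24.43374563]
```

```bash
python3 -m pendant '[[[0,2,0,-0.5,0,0,0],[0,4,0,-0.5,0,0,0],[0,6,0,-0.5,0,0,0],[0,7.5,0,-0.5,0,0,0],[0,8.5,0,-0.5,0,0,0]]]'; python3 -m pendant '[[[0,0.5,0,0,0,0,0],[0,1,0,0,0,0,0],[0,1,0,0,0,0,0]]]'
cat > look.py <<'E'
from h import *
import sys
go(*map(float,sys.argv[1:5]))
o=ctrl.get_obs(); im=ctrl.camera("wrist")[:,:,::-1].copy(); c=cam("wrist",o); cv2.imwrite("pics/look%05d.png"%(100*o["time_s"]),im)
hsv=cv2.cvtColor(im,cv2.COLOR_BGR2HSV); m=cv2.inRange(hsv,(5,60,50),(20,255,230))
n,l,s,ce=cv2.connectedComponentsWithStats(m)
for i in range(1,n):
    if s[i,4]>800: print(ce[i],s[i,4],W2D(p0,toz(c,ce[i],.0494)))
E
python3 look.py 2.5 -24 3 -90
```

```text
time_s: 5.87
eef_pos: [0.5362, 0.0251, 0.2162]
eef_rot: [-0.0, 0.988, -0.153, 0.0]
wrist_force: [-1.1, -0.8, -0.4]
opening: 0.004
grasp_force: 0.1
time_s: 6.12
eef_pos: [0.5371, 0.0248, 0.2162]
eef_rot: [0.0, 0.988, -0.153, 0.0]
wrist_force: [-0.4, -0.3, 0.1]
opening: 0.005
grasp_force: 0.0
tip deck [  1.5 -23.7] h 2.8 t 6.12 open 0.01 F [-0.4 -0.3  0.1]
shift [ 1.   0.3 -0.2] turn [ 0. -0.  0.]
[195.20215633  20.3722372 ] 3710 [110.74081325  20.43384275]
[358.45657277  11.02171362] 1704 [113.72302361 -37.34636458]
[321.37063197 218.63773234] 5380 [ 38.93759974 -24.38116252]
```

Not touching yet by force; continue in small steps.

```bash
python3 -m pendant '[[[0,0.5,0,0,0,0,0],[0,1,0,0,0,0,0],[0,1,0,0,0,0,0]]]';python3 -m pendant '[[[0,0.5,0,0,0,0,0],[0,1,0,0,0,0,0],[0,1,0,0,0,0,0]]]'; python3 look.py 2.5 -24 3 -90
```

```text
time_s: 6.42
eef_pos: [0.538, 0.0245, 0.2161]
eef_rot: [-0.0, 0.988, -0.153, -0.0]
wrist_force: [-0.8, 0.0, 0.8]
opening: -0.003
grasp_force: 0.3
time_s: 6.67
eef_pos: [0.5385, 0.0244, 0.2159]
eef_rot: [-0.0, 0.988, -0.153, -0.001]
wrist_force: [-4.8, 0.7, 2.1]
opening: 0.004
grasp_force: 2.2
tip deck [  2.5 -23.7] h 2.5 t 6.67 open 0.0 F [-4.8  0.7  2.1]
shift [-0.4  0.3 -0.5] turn [0.    0.002 0.   ]
[194.8020025   21.59574468] 3995 [111.25340759  20.44003599]
[358.50918367  12.26326531] 1960 [114.22845167 -37.31564334]
[321.40733877 219.35896961] 5396 [ 39.78795337 -24.39351698]
```

```bash
python3 -m pendant '[[[0,-8,0,0,0,0,0],[0,-15,0,0,0,0,0],[0,-15,13,0,0,0,-0.12],[0,-14,26,0,0,0,-0.24],[0,-8,39,0,0,0,-0.36]]]'; python3 -m pendant '[[[0,0,0,0,0,0,-0.12],[0,0,0,0,0,0,-0.24],[0,0,0,0,0,0,-0.36],[0,0,0,0,0,0,-0.48],[0,0,0,0,0,0,-0.6]]]'; python3 look.py 12.4 -63 3 -35;  python3 look.py 17.6 -55.5 3 -35
```

```text
time_s: 7.13
eef_pos: [0.5185, -0.0103, 0.2162]
eef_rot: [0.0, 1.0, 0.03, 0.0]
wrist_force: [0.1, -0.9, 0.1]
opening: 0.001
grasp_force: 0.0
time_s: 7.55
eef_pos: [0.5193, -0.0105, 0.2164]
eef_rot: [0.0, 0.946, 0.323, 0.001]
wrist_force: [0.3, 0.7, 0.1]
opening: 0.002
grasp_force: 0.0
tip deck [ -4.6 -62.8] h 3.0 t 7.55 open 0.0 F [0.3 0.7 0.1]
shift [ 9.6 14.3  0. ] turn [ 0.001 -0.001  0.006]
[573.72085492  59.46463731] 7720 [126.34012046 -36.3532182 ]
[355.584165   168.26779774] 6012 [ 39.47078086 -23.88554306]
tip deck [ -4.6 -62.8] h 3.0 t 7.6 open 0.0 F [-0.   0.1 -0.2]
shift [18.6 14.4  0. ] turn [ 0.001 -0.001  0.013]
[576.28110063  62.73349696] 7741 [126.47953124 -36.93383678]
[357.34407709 168.63930886] 6019 [ 39.68595582 -24.06114356]
```

```bash
python3 -m pendant '[[[0,5,7,0,0,0,0.004],[0,9.6,14.3,0,0,0,0.008],[0,13,14.3,0,0,0,0.008],[0,16,14.3,0,0,0,0.008],[0,18,14.3,0,0,0,0.008]]]'; python3 look.py 18.2 -54.7 3 -35
```

```text
time_s: 8.07
eef_pos: [0.543, -0.0108, 0.2161]
eef_rot: [-0.0, 0.949, 0.316, 0.0]
wrist_force: [-0.0, 0.2, 0.3]
opening: 0.003
grasp_force: 0.0
tip deck [ 17.9 -55.9] h 2.7 t 8.07 open 0.0 F [-0.   0.2  0.3]
shift [ 1.2 -0.4 -0.3] turn [-0.    -0.    -0.009]
[427.49842022  14.97551343] 2532 [112.83285567  11.84954358]
[524.3838355  111.11452235] 7003 [126.27039552 -36.91182018]
[317.75550661 214.59306167] 5448 [ 39.49891508 -24.07771131]
```

```bash
python3 -m pendant '[[[0,0.7,0,0,0,0,0],[0,1.4,0,0,0,0,0],[0,1.9,0,0,0,0,0],[0,1.9,0,0,0,0,0]]]'; python3 look.py 18.2 -54.7 3 -35
```

```text
time_s: 8.45
eef_pos: [0.544, -0.0098, 0.2162]
eef_rot: [-0.0, 0.948, 0.317, -0.0]
wrist_force: [-0.4, -0.3, 0.4]
opening: 0.002
grasp_force: 0.0
tip deck [ 18.5 -54.6] h 2.8 t 8.45 open 0.0 F [-0.4 -0.3  0.4]
shift [-0.3 -0.2 -0.2] turn [-0.     0.    -0.008]
[428.42789916  17.01781513] 2975 [113.40116511  12.51105096]
[524.56175069 115.42048245] 6923 [126.31482138 -36.96740166]
[318.50584307 217.97978112] 5391 [ 39.53429086 -24.09942269]
```

```bash
python3 -m pendant '[[[0,4,-2.3,0,0,0,-0.004],[0,9,-5.8,0,0,0,-0.008],[0,15,-10,0,0,0,-0.008],[0,21.5,-14.6,0,0,0,-0.008],[0,28,-19.2,0,0,0,-0.008]]]'; python3 look.py 18.5 -21 3 -35;python3 -m pendant '[[[0,6.5,-4.6,0,0,0,0],[0,13,-9.2,0,0,0,0],[0,19.5,-13.8,0,0,0,0],[0,26,-18.4,0,0,0,0],[0,32.5,-23,0,0,0,0]]]'; python3 look.py 18.5 20 3 -35
```

```text
time_s: 8.92
eef_pos: [0.5551, 0.0233, 0.2162]
eef_rot: [-0.0, 0.947, 0.321, 0.0]
wrist_force: [-0.7, -0.7, 0.5]
opening: 0.002
grasp_force: 0.2
tip deck [ 19.1 -19.7] h 2.8 t 8.92 open 0.0 F [-0.7 -0.7  0.5]
shift [-1.4  0.3 -0.2] turn [-0.    -0.     0.001]
[479.78421472  75.67114005] 7526 [119.32119423  20.85085775]
[563.01435489 193.21791768] 5782 [126.31608348 -36.92540405]
[318.93772077 218.77244841] 5379 [39.80387723 10.60217878]
time_s: 9.38
eef_pos: [0.567, 0.0612, 0.2162]
eef_rot: [-0.0, 0.947, 0.321, -0.0]
wrist_force: [-0.4, 0.4, 0.3]
opening: 0.0
grasp_force: 0.2
tip deck [18.9 20. ] h 2.8 t 9.38 open 0.0 F [-0.4  0.4  0.3]
shift [-0.3 -0.3 -0.2] turn [-0.    -0.     0.001]
[528.0326087  166.12865023] 6164 [119.34158631  20.54799005]
[320.40523482 218.78336737] 5387 [40.13592485 49.94382689]
[601.70973226 269.66978326] 4706 [126.03777171 -37.10263423]
```

```bash
python3 -m pendant '[[[0,6.7,-4.5,0,0,0,0],[0,13.3,-8.9,0,0,0,0],[0,20,-13.4,0,0,0,0],[0,26,-17.5,0,0,0,0],[0,31,-21,0,0,0,0]]]'; python3 look.py 19.3 98 3 -35; cp $(ls -t pics/look*|head -1) pics/v7.png
```

```text
time_s: 9.85
eef_pos: [0.5789, 0.0967, 0.2162]
eef_rot: [-0.0, 0.947, 0.321, 0.0]
wrist_force: [-0.3, 0.1, -0.3]
opening: 0.001
grasp_force: 0.2
tip deck [19.5 57.5] h 2.8 t 9.85 open 0.0 F [-0.3  0.1 -0.3]
shift [ 33.1 -23.4  -0.2] turn [ 0.    -0.     0.001]
[319.43968077 218.79101707] 5388 [40.42220782 87.61071829]
[566.44390528 242.55725932] 5152 [119.32350958  20.19404188]
[620.18007503 337.41142143] 2399 [120.66260354 -35.34995445]
```

View pics/v7.png

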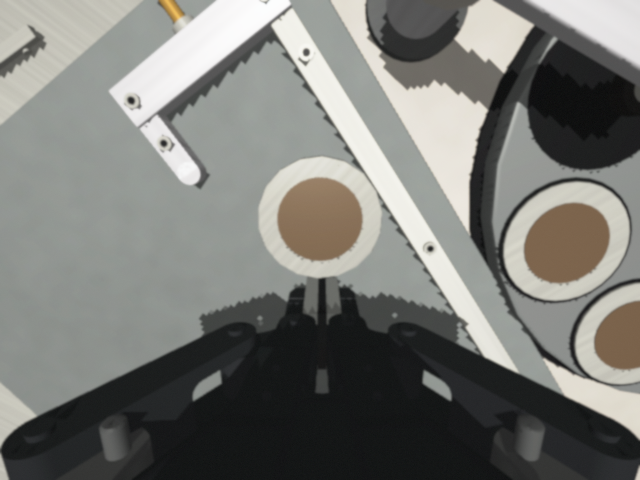

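Run:
```python
from h import *
c=cam("wrist")
for u,z in (((279,38),.05),((162,117),.05),((285,33),.05),((193,186),.048),((207,172),.048),((298,62),.048),((484,345),.048)): print(u,W2D(p0,toz(c,u,z)).round(1))
```

```text
(279, 38) [ 66.5 151. ]
(162, 117) [ 14.2 154.9]
(285, 33) [ 69.2 151. ]
(193, 186) [  6.  128.5]
(207, 172) [ 14.3 129.6]
(298, 62) [ 67.6 141.2]
(484, 345) [68.4 -4. ]
```

```bash
python3 -m pendant '[[[0,5,-3.4,0,0,0,0],[0,10,-6.8,0,0,0,0],[0,15,-10.2,0,0,0,0],[0,20,-13.7,0,0,0,0],[0,24,-16.4,0,0,0,0]]]'; python3 -m pendant '[[[0,1.6,-1.1,0,0,0,0],[0,3.2,-2.2,0,0,0,0],[0,4.4,-3,0,0,0,0],[0,4.4,-3,0,0,0,0]]]'; python3 look.py 19.3 98 3 -35
```

```text
time_s: 10.32
eef_pos: [0.5879, 0.1241, 0.2162]
eef_rot: [-0.0, 0.947, 0.321, 0.0]
wrist_force: [-0.6, 0.5, -0.8]
opening: -0.002
grasp_force: 0.2
time_s: 10.65
eef_pos: [0.5895, 0.1287, 0.2162]
eef_rot: [0.0, 0.947, 0.321, 0.0]
wrist_force: [-0.0, -0.2, 0.2]
opening: 0.003
grasp_force: 0.0
tip deck [20.  91.1] h 2.8 t 10.65 open 0.0 F [-0.  -0.2  0.2]
shift [ 5.3 -4.5 -0.2] turn [ 0. -0.  0.]
[318.91104921 218.62711235] 5385 [ 40.70873394 121.43695353]
[597.74146121 303.94480887] 4421 [119.33635211  19.75949876]
```

```bash
python3 -m pendant '[[[0,0.8,-0.6,0,0,0,0],[0,1.6,-1.1,0,0,0,0],[0,2.5,-1.7,0,0,0,0],[0,3.3,-2.3,0,0,0,0],[0,3.3,-2.3,0,0,0,0]]]'; python3 look.py 19.3 98 3 -35;  python3 -m pendant '[[[0,0.8,-0.6,0,0,0,0],[0,1.6,-1.1,0,0,0,0],[0,1.6,-1.1,0,0,0,0]]]'; python3 look.py 19.3 98 3 -35
```

```text
time_s: 11.12
eef_pos: [0.5907, 0.1325, 0.2162]
eef_rot: [-0.0, 0.947, 0.321, 0.0]
wrist_force: [-1.0, -0.4, -1.0]
opening: 0.002
grasp_force: 0.1
tip deck [19.9 95.1] h 2.8 t 11.12 open 0.0 F [-1.  -0.4 -1. ]
shift [ 2.  -2.1 -0.2] turn [-0. -0.  0.]
[319.18352547 218.74060989] 5378 [ 40.70354356 125.35037739]
[601.22654621 310.71809127] 4317 [119.19901199  19.82507424]
time_s: 11.42
eef_pos: [0.5913, 0.1344, 0.2162]
eef_rot: [-0.0, 0.947, 0.321, 0.0]
wrist_force: [0.2, 0.9, -0.4]
opening: -0.003
grasp_force: 0.1
tip deck [19.9 97.1] h 2.8 t 11.42 open -0.0 F [ 0.2  0.9 -0.4]
shift [ 0.4 -1.  -0.2] turn [-0. -0.  0.]
[319.30209686 218.78845797] 5389 [ 40.7388135  127.26221708]
[602.63599906 314.0903515 ] 4239 [119.08643604  19.84418262]
```

```bash
for i in 1 2 3; do echo; done; python3 -m pendant '[[[0,0.8,-0.6,0,0,0,0],[0,1.6,-1.1,0,0,0,0],[0,1.6,-1.1,0,0,0,0]]]';  python3 -m pendant '[[[0,0.8,-0.6,0,0,0,0],[0,1.2,-0.8,0,0,0,0],[0,1.2,-0.8,0,0,0,0]]]'; python3 look.py 19.3 98 3 -35
```

```text
time_s: 11.72
eef_pos: [0.5919, 0.1362, 0.2162]
eef_rot: [-0.0, 0.947, 0.321, 0.0]
wrist_force: [0.3, 1.0, -1.1]
opening: -0.004
grasp_force: 0.1
time_s: 11.97
eef_pos: [0.5923, 0.1375, 0.2162]
eef_rot: [-0.0, 0.947, 0.321, -0.0]
wrist_force: [0.1, -0.7, -0.6]
opening: 0.002
grasp_force: 0.2
tip deck [ 19.9 100.4] h 2.8 t 11.97 open 0.0 F [ 0.1 -0.7 -0.6]
shift [-2.3  0.8 -0.2] turn [-0.  0.  0.]
[319.28939562 218.85650723] 5394 [ 40.77091937 130.53711804]
[604.71711491 319.87432763] 4090 [118.76836963  19.93060554]
```

```bash
python3 -m pendant '[[[0,0.6,-0.4,0,0,0,0],[0,1.2,-0.8,0,0,0,0],[0,1.2,-0.8,0,0,0,0]]]';  python3 -m pendant '[[[0,0.6,-0.4,0,0,0,0],[0,1.0,-0.7,0,0,0,0],[0,1.0,-0.7,0,0,0,0]]]'; python3 look.py 19.3 98 3 -35; cp $(ls -t pics/look*|head -1) pics/v8.png
```

```text
time_s: 12.27
eef_pos: [0.5925, 0.1383, 0.2161]
eef_rot: [0.0, 0.947, 0.321, -0.001]
wrist_force: [-2.5, -4.1, 2.3]
opening: -0.001
grasp_force: 2.4
time_s: 12.52
eef_pos: [0.5925, 0.1389, 0.2158]
eef_rot: [0.001, 0.947, 0.321, -0.002]
wrist_force: [-5.7, -6.5, 2.6]
opening: 0.001
grasp_force: 3.9
tip deck [ 19.3 101.3] h 2.4 t 12.52 open 0.0 F [-5.7 -6.5  2.6]
shift [-3.4  1.8 -0.6] turn [-0.     0.004  0.   ]
[321.46841522 219.83671962] 5414 [ 40.73266573 130.68893583]
[606.38511815 321.24358974] 3978 [118.37526309  20.0789334 ]
```

View pics/v8.png

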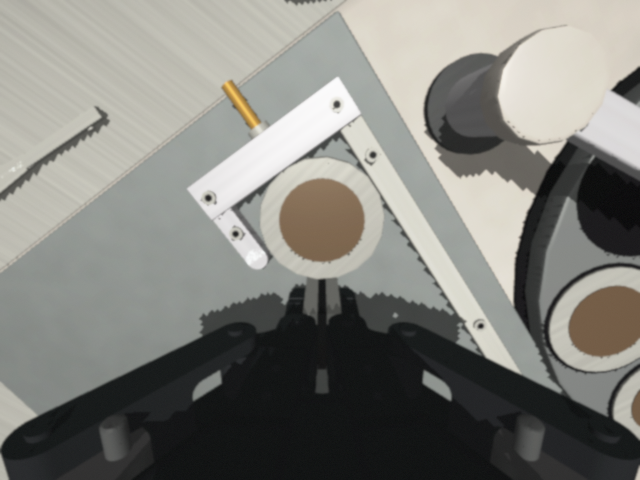

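```bash
python3 -m pendant '[[[0,-1,0.3,0,0,0,0],[0,-3,0.5,0,0,0,0],[0,-7,0.5,0,0,0,0],[0,-14,0.5,0,0,0,0],[0,-22,0.5,0,0,0,0]]]';python3 look.py 10 80 3 -35; python3 -m pendant '[[[0,-3,0,-15,0,0,0],[0,-6,0,-40,0,0,0],[0,-6,0,-60,0,0,0],[0,-6,0,-60,0,0,0]]]'; python3 look.py 10 80 60 -35; cp $(ls -t pics/look*|head -1) pics/v9.png
```

```text
time_s: 12.98
eef_pos: [0.5756, 0.1261, 0.2163]
eef_rot: [-0.0, 0.947, 0.321, 0.0]
wrist_force: [0.4, -1.1, 0.4]
opening: -0.004
grasp_force: 0.0
tip deck [ 7.6 84.5] h 2.9 t 12.98 open -0.0 F [ 0.4 -1.1  0.4]
shift [-2.2  4.6 -0.1] turn [ 0.    -0.001  0.001]
[321.84428548 169.70038263] 6011 [ 40.62578487 130.36429382]
[611.62339365 279.27170207] 3813 [116.56555462  20.7090321 ]
time_s: 13.37
eef_pos: [0.5726, 0.1224, 0.2808]
eef_rot: [0.001, 0.947, 0.321, 0.004]
wrist_force: [1.2, -0.1, 0.5]
opening: 0.002
grasp_force: 0.0
tip deck [ 7.  80.5] h 67.4 t 13.37 open 0.0 F [ 1.2 -0.1  0.5]
shift [2.4 3.5 7.4] turn [ 0.004 -0.006  0.   ]
[318.09123435 155.04436494] 2795 [ 40.62216366 130.48920208]
[526.60135421 231.65425307] 2363 [119.0754612   20.02130978]
[575.89820359 296.41966068] 2004 [126.05927552 -37.5193341 ]
```

View pics/v9.png

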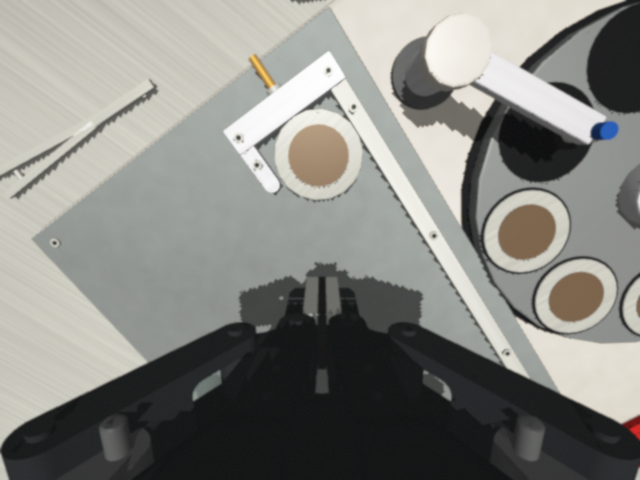

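The ring sits at (318,155), against both the stop and the rail. It didn't move when I withdrew the fingers.

```bash
python3 -m pendant '[[[0,0,0,0,0,0,0],[0,0,0,0,0,0,0],[0,0,0,0,0,0,0]]]'; python3 -c "
from bench import ctrl
print(ctrl.hand_in())"
```

```text
time_s: 13.67
eef_pos: [0.5706, 0.1225, 0.2748]
eef_rot: [-0.0, 0.947, 0.321, -0.001]
wrist_force: [-1.3, -0.8, -0.7]
opening: 0.001
grasp_force: 0.0
the job is handed in; nothing more can be done
None
```

I pushed the ring against the rail about 155 mm short of the pocket, slid it pinned along the rail to the end stop, and handed the job in at 13.7 s with the arm clear; the last picture shows it against both the rail and the stop.

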